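Unclamp a watch and hold it up for inspection

ROBOT

A 6-joint arm with a two-finger parallel gripper is mounted at the origin on a cart in front of the work surface, level with it; the furniture and walls round the work are solid. World frame = base frame: x ahead of the robot, y to its left, z up, the work surface at z = 0. Lengths are in mm, angles in rad, forces in N, time in s.
With the tool pointing down it reaches from about 350 to 975 mm from the base axis. Payload 4.9 kg.
Tool frame: the origin (TCP) lies on the centre line of the jaws, within the pads' length; the fingertips stand 25 mm ahead of it and the grasp point (between the pads) lies 6 mm ahead of it; x points along the fingers, z is the direction in which the jaws open and shut, and the axes are right-handed (so a half turn about x gives the same grasp; the last joint's range is limited). The gripper opens to 85 mm and grips with 20 to 120 N. Pads are 22 mm wide; open, the fingers measure 114 mm over their backs; the gripper's body (76 mm by 85 mm) begins 54 mm behind the grasp point. The pads swing forward as they close: fully open they stand 13 mm farther back than shut.
Start: joints at [1.17, 0.053, 1.613, -0, 1.476, -0.119], TCP at [173.793, 600.331, 256.304] pointing down, gripper open.
Joint ranges: [-3.01, 3.01], [-1.01, 2.22], [0.06, 2.58], [-1.02, 4.17], [0.09, 2.62], [-3.14, 3.14]. Speed limits (rad/s): [2.57, 2.57, 3.14, 3.14, 3.14, 3.14].

INTERFACE

Orientations are given as a 3x3 rotation matrix whose columns are the frame's x, y, z axes.
In Python, from workcell import ctrl gives the robot as it stands.
- The arm moves only by the tool play_rows, never from a script. Its argument "series" is one flat list of numbers, 7 for each row, row after row: the finger opening in mm, from 0 to 85.4, then the shift along the tool's x, y, z in mm, then the turn, a rotation vector about the tool's x, y, z in rad. In form: [grip, x, y, z, ax, ay, az, grip, x, y, z, ax, ay, az, ...]. A call has 1 to 8 rows; each row is the pose to reach, as a shift and turn from the pose commanded when the call began, along the tool's axes at that moment; what a row does not reach only later rows make up. A row lasts 1/8 s, in which the tool goes at most 62.5 mm and 10.7 degrees, less where a joint would pass 70% of its speed; a pose out of reach is approached as far as the arm can. A call with a gripper value outside its range is refused whole. The fingers move at their own pace and stop on an object; "grip_force" is the grip in N (left out, the last holds). Time passes only in rows, so rows that repeat a pose let the fingers close. It gives the time, the measured TCP pose, the force and the opening at its end, in the units of the state.
- ctrl.observe(): the state, without advancing time (a new reading comes with each control period).
- ctrl.camera(name): name is "side" or "top" or "wrist"; returns a dict with "img" (384x512x3 uint8, blue, green, red), "camera_matrix" (3x3 intrinsics, pixels), "pose" (4x4, takes a point from camera to world coordinates). Camera axes: x right, y up, looking along -z (the intrinsics and any distortion apply to the point x, -y, -z); pixel columns grow to the right and rows downward; lengths in mm; the calibration is good to about 2 mm. A picture is of the moment at which its call begins. There is no depth.
- ctrl.finish_job(): hands the job in, once; it reports no verdict.
The state is a dict: "time": time; "joint_positions": joint angles; "joint_velocities": joint speeds; "joint_torque": joint torques, N m; "tool_pos": TCP position; "ee_rot": TCP orientation; "contact_force": force on the tool from outside, world axes, zero at the start; "moment": the same for the moment, N m; "finger_gap": finger opening in mm.
Only numpy, scipy, OpenCV 4.12 (cv2) and the standard library are available. Lean on these libraries where they do the work, as an engineer would, in place of code of your own. Each camera call takes 0.05 s, during which the arm holds its last target. There are 200 camera calls.

TASK

Wind the crank of the watch clamp counter-clockwise (seen from above) to its stop, nearly two turns, so that both jaws stand fully open. Then draw the watch up out of the clamp and tip it so that its dial looks slantwise upward, about 45 degrees. Finish while still holding it like that in the gripper, about 20 cm above the bench and still, and leave the other things on the bench alone.

Things in the scene. Friction and masses are not known exactly. Their poses are not given: they have to be found in the camera images.
- clamp: grey self-centring watch clamp fixed to the bench, base 184 x 64 x 10 mm; origin under its centre, +x from the crank end to the watch end, +y left, z up. The crank's vertical axis stands at x = -60, y = 0 mm over a round grey housing 38 mm across, 66 mm tall; the seat is at x = +35, y = 0
- seat (a point): floor of the watch's seat, axes as the clamp, 14 mm above the bench. White cheeks, 24 mm long and up to 31 mm above the bench, stand 19 mm apart along y. Before and behind it along x two aluminium jaws, up to 62 mm above the bench, reach with white lips over the watch: lip tips 16 mm from the middle when closed (watch cannot be lifted), 26 mm when open; lips 14 mm wide along y
- crank (a joint): angle of the crank, rad, growing counter-clockwise from above; 0 = jaws closed, stop at 12.0 = fully open (each jaw 10 mm out, in proportion). At 0 the crank arm points along the clamp's -x. It stays where it is left; it takes 1 to 3 N at the knob
- knob_mid (a point): middle of the upright black crank knob, 14 mm diameter, 31 mm tall (80 to 111 mm above the bench), 30 mm from the crank's axis. It spins freely on its pin, so it can be led round a circle without turning the hand
- watch_mid (a point): middle of the round steel watch case without strap, 44 mm diameter, 17 mm thick, short lugs at both ends (52 mm over them), 46 to 82 g. z points out of the dial (black bezel). At first it stands on edge in the seat, x up, dial upright and looking to the clamp's +y, its middle 41 mm and top 66 mm above the bench; the upper part can be pinched across the thickness from above
- marker: loose bystander: grey and blue marker pen lying on the bench, 134 x 12 x 13 mm; origin under its middle
- loupe: loose bystander: black eye loupe, 35 mm diameter, 34 mm tall; origin under its middle
- parts_tin: loose bystander: round white tin, 50 mm diameter, 21 mm tall; origin under its middle
- lime_lid: loose bystander: lime green screw lid, 69 mm diameter, 16 mm tall; origin under its middle
- tweezers: loose bystander: steel tweezers lying on the bench, 124 mm long; origin under their middle
- case_ring: loose bystander: steel ring, 43 mm diameter, 14 mm tall; origin under its middle
Not all that is in view belongs to the job. Leave any blue or orange look-alike of the part that bears watch_mid alone.

How it is judged (in metres and radians):
On the way, in this order (a step that is already met when the one before it is completed fails the run):
1. the crank is wound to its stop (joint above 11.4 rad) with the watch still in its seat (value of joint crank above 11.4 rad and distance of watch_mid from where it was at the start of the episode below 0.02 m), for 0.2 s.
2. the watch is drawn up clear of the clamp (its middle more than 95 mm above the bench) with the jaws still open (height (world z) of watch_mid above 0.095 m and value of joint crank above 11 rad), for 0.1 s.
At the end, for the whole second after the job is handed in: the watch is gripped by the fingers alone, still, its middle 150 to 300 mm above the bench, its dial looking upward at 25 to 65 degrees from straight up, the crank still wound open (above 11.0 rad) (height (world z) of watch_mid between 0.15 and 0.3 m and angle between watch_mid's own z axis and vertical between 0.44 and 1.13 rad and contact force between the fingers and watch above 2 N and contact force between watch and clamp below 0.1 N and linear speed of watch below 0.03 m/s and angular speed of watch below 0.2 rad/s and value of joint crank above 11 rad); the arm keeps its last pose, push and grip.
It fails at once if a bystander is shifted by more than 30 mm (distance of any of marker, loupe, parts_tin, lime_lid, tweezers, case_ring from where it was at the start of the episode above 0.03 m).
It also fails if it takes over 58 s, if anything falls off the work surface, if the arm or the gripper's body presses on something with over 40 N, if the wrist force passes 120 N, or if a joint passes its speed limit or range.

## Working session

There is one attempt and no reset: what is moved stays moved. The work goes in short steps, Python scripts to look and compute and a tool call to move; the robot and the scene stay as the last step left them, time stands still between calls to the robot, and variables do not carry over. Pictures are saved under pics/ and viewed, about 8 in all and at most 12, crops included, and the job is handed in when it is done.

Besides the shell and the picture viewer there is one more tool, called after ">>>" by a JSON object that holds its "api" and its "payload". play_rows: Moves the arm, as the interface text tells. Its arguments: {"type":"object","properties":{"series":{"type":"array","items":{"type":"number"}},"grip_force":{"type":"number"}},"required":["series"]}

```bash
mkdir -p pics; ls
cat > h.py <<'E'
import numpy as np, cv2
from workcell import ctrl
def shot(n):
    c=ctrl.camera(n); np.savez(f'pics/{n}_last.npz',**c); return c
def ray(c,u,v):
    K=np.array(c['camera_matrix']);P=np.array(c['pose'])
    d=np.linalg.inv(K)@[u,v,1]; d=P[:3,:3]@[d[0],-d[1],-d[2]]
    return P[:3,3],d
def onz(c,u,v,z):
    o,d=ray(c,u,v); return o+d*(z-o[2])/d[2]
def proj(c,p):
    K=np.array(c['camera_matrix']);P=np.array(c['pose'])
    q=P[:3,:3].T@(np.array(p,float)-P[:3,3]); q=K@[q[0],-q[1],-q[2]]; return q[:2]/q[2]
def load(n): return dict(np.load(f'pics/{n}_last.npz'))
E
python3 - <<'E'
from h import *
s=ctrl.observe(); print(s)
a=shot('top');b=shot('side')
print(a.keys(),a['pose'],b['pose'],a['camera_matrix'])
cv2.imwrite('pics/a.png',cv2.resize(a['img'],(800,600)));cv2.imwrite('pics/b.png',cv2.resize(b['img'],(800,600)))
E
```

```text
pics
{'time': 0.0, 'joint_positions': array([ 1.16999449e+00,  5.33382706e-02,  1.61433048e+00,  1.49854667e-05,
        1.47599085e+00, -1.18995961e-01]), 'joint_velocities': array([ 8.65042548e-05, -1.57501614e-04, -7.47378397e-05,  5.57779497e-04,
        3.35778968e-05,  3.04992118e-04]), 'joint_torque': array([ 8.08395816e-05, -3.93686843e+01, -3.70175350e+01, -1.16776023e-04,
        7.01686396e-03,  1.46847253e-05]), 'tool_pos': array([173.57062078, 599.80679509, 255.05270071]), 'ee_rot': array([[-8.20168731e-04, -9.60554301e-01,  2.78091283e-01],
       [-1.89731664e-03,  2.78092371e-01,  9.60552463e-01],
       [-9.99997864e-01,  2.60187876e-04, -2.05055833e-03]]), 'contact_force': array([ 0.46524561,  0.24884587, -0.3333114 ]), 'moment': array([ 0.04338307, -0.05714634, -0.01284934]), 'finger_gap': 85.49462936112991}
dict_keys(['img', 'camera_matrix', 'pose']) [[ 8.65132239e-03  9.93227609e-01 -1.15862298e-01  4.36266245e+02]
 [-9.99875986e-01  1.01170908e-02  1.20688478e-02  2.44541439e+00]
 [ 1.31593022e-02  1.15743518e-01  9.93191961e-01  1.39283745e+03]
 [ 0.00000000e+00  0.00000000e+00  0.00000000e+00  1.00000000e+00]] [[-9.98235938e-01  3.08264181e-02 -5.07419359e-02  4.95735866e+02]
 [-5.93717604e-02 -5.17161724e-01  8.53825945e-01  8.79918866e+02]
 [ 7.86085276e-05  8.55332382e-01  5.18079637e-01  6.29493899e+02]
 [ 0.00000000e+00  0.00000000e+00  0.00000000e+00  1.00000000e+00]] [[463.60390369   0.         254.68499798]
 [  0.         463.60390369 202.18239926]
 [  0.           0.           1.        ]]
```

View pics/a.png

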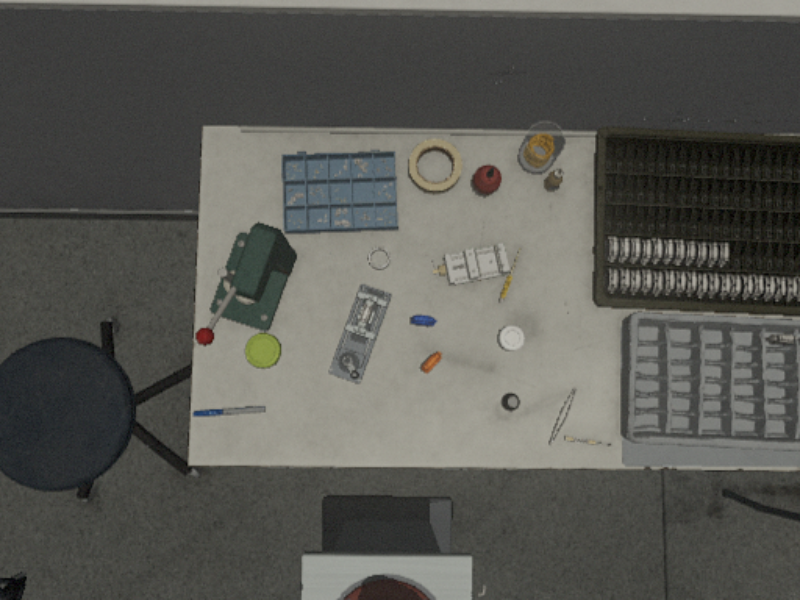

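View pics/b.png

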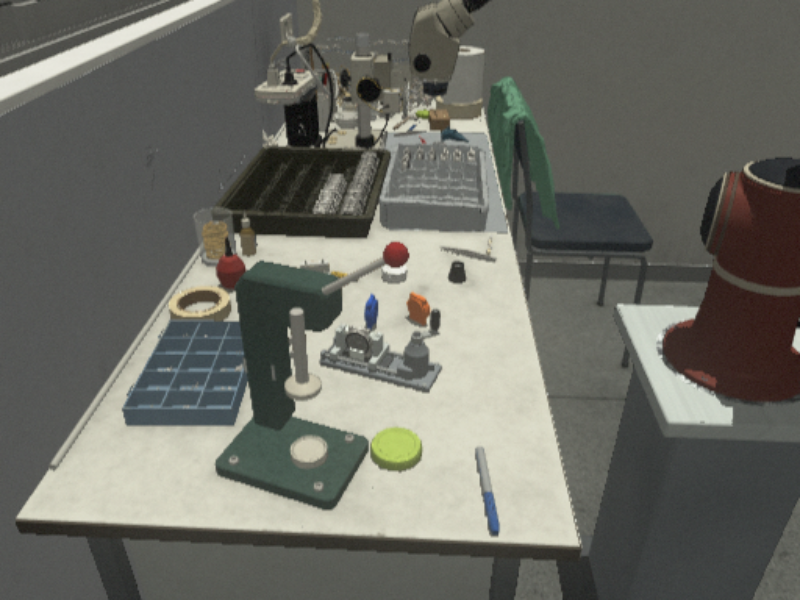

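The top view shows the clamp at about (361,333) in the 800x600 picture, crank end down at (350,362) and watch end up at (368,315). The candidates for the watch are the steel one in the clamp at (368,315), a blue one at (423,321) and an orange one at (431,362). The steel one fits; I'll confirm it in a crop.

Run:
```python
from h import *
a=load('top')['img'];b=load('side')['img']
A=cv2.resize(a[175:250,200:300],(800,600),interpolation=cv2.INTER_CUBIC)
B=cv2.resize(b[195:255,195:295],(800,480),interpolation=cv2.INTER_CUBIC)
cv2.imwrite('pics/c.png',np.vstack([cv2.resize(A,(400,300)),cv2.resize(B,(400,240))])) 
cv2.imwrite('pics/c.png',np.hstack([cv2.resize(a[178:248,205:255],(400,560),interpolation=cv2.INTER_CUBIC),cv2.resize(b[190:260,200:250],(0,0),fx=1,fy=1) if 0 else cv2.copyMakeBorder(cv2.resize(b[200:255,200:285],(400,259),interpolation=cv2.INTER_CUBIC),0,301,0,0,0)]))
```

```text
(no output)
```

View pics/c.png

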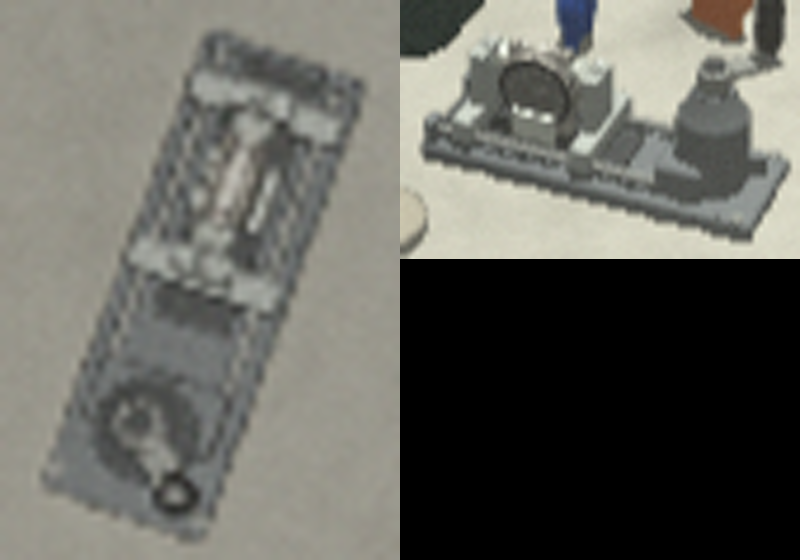

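The crop confirms the steel watch standing on edge in the clamp. It shows the base corners at crop (210,30), (365,80), (205,540) and (42,483), and the knob at (174,493).

Run:
```python
from h import *
c=load('top');d=load('side')
f=lambda p,z:onz(c,p[0]/8+205-.5+.06,p[1]/8+178-.44,z)
q=[f(p,10) for p in [(210,30),(365,80),(205,540),(42,483)]]
print(np.round(q,1)); ctr=np.mean(q,0)
x=(q[0]+q[1]-q[2]-q[3])[:2];x/=np.linalg.norm(x)
print('ctr',ctr,'yaw',np.arctan2(x[1],x[0]), np.linalg.norm(q[0]-q[3]),np.linalg.norm(q[0]-q[1]))
y=np.array([-x[1],x[0]])
print('axis',ctr[:2]-60*x,'seat',ctr[:2]+35*x)
k=f((174,493),111)
print('knob',k,'hub',f((138,418),85), 'top lug',f((232,185),66))
r=k[:2]-(ctr[:2]-60*x); print('knob rel clamp',r@x,r@y)
# side knob: crop (768,20)/(400/85)
s=400/85
o,dd=ray(d,200+368/s,200+20/s); print('side knob at z100',onz(d,200+368/s-.4,200+20/s-.4,98))
```

```text
[[ 6.602e+02  5.820e+01  1.000e+01]
 [ 6.418e+02 -4.000e-01  1.000e+01]
 [ 4.687e+02  5.730e+01  1.000e+01]
 [ 4.892e+02  1.181e+02  1.000e+01]]
ctr [564.98994961  58.30358275  10.        ] yaw -0.32923557571955736 181.20473442803862 61.464412276160274
axis [508.2125632   77.70276811] seat [598.11009168  46.98739129]
knob [482.33794793  64.18574145 111.        ] hub [509.50778479  78.52465222  85.        ] top lug [594.77350067  47.22249321  66.        ]
knob rel clamp -20.11456206437975 -21.15679839094079
side knob at z100 [480.99621766  61.76623     98.        ]
```

>>> {"api": "play_rows", "payload": {"series": [45,0,-56,-54,0,0,0,45,0,-111,-107,0,0,0,45,0,-167,-161,0,0,0,45,0,-223,-215,0,0,0,45,0,-278,-269,0,0,0,45,0,-334,-322,0,0,0,45,0,-390,-376,0,0,0,45,0,-445,-430,0,0,0]}}

```text
time: 1.1
tool_pos: [423.2, 164.8, 256.1]
ee_rot: [[0.0, -0.961, 0.278], [0.0, 0.278, 0.961], [-1.0, -0.0, 0.0]]
contact_force: [0.2, 0.8, 0.2]
finger_gap: 44.9
```

>>> {"api": "play_rows", "payload": {"series": [45,0,0,0,0,0,0,45,0,0,0,0,0,0,45,0,0,0,0,0,0]}}

```text
time: 1.48
tool_pos: [422.1, 167.9, 256.0]
ee_rot: [[-0.001, -0.961, 0.276], [0.0, 0.276, 0.961], [-1.0, 0.001, -0.0]]
contact_force: [-0.0, -1.0, -0.1]
finger_gap: 44.9
```

Run:
```python
from h import *
s=ctrl.observe(); print(s['time'],s['tool_pos'],s['ee_rot'].round(3),s['joint_positions'].round(3),s['finger_gap'])
c=shot('wrist');print(c['pose'].round(3)); cv2.imwrite('pics/d.png',cv2.resize(c['img'],(800,600)))
```

```text
1.475 [422.06852289 167.90755414 256.03101851] [[-0.001 -0.961  0.276]
 [ 0.     0.276  0.961]
 [-1.     0.001 -0.   ]] [ 0.214 -0.376  1.993  0.     1.525 -1.077] 44.88765566149794
[[ 2.75000e-01 -9.15000e-01 -2.93000e-01  3.46595e+02]
 [ 9.61000e-01  2.63000e-01  8.30000e-02  1.89633e+02]
 [ 1.00000e-03 -3.05000e-01  9.52000e-01  3.73750e+02]
 [ 0.00000e+00  0.00000e+00  0.00000e+00  1.00000e+00]]
```

View pics/d.png

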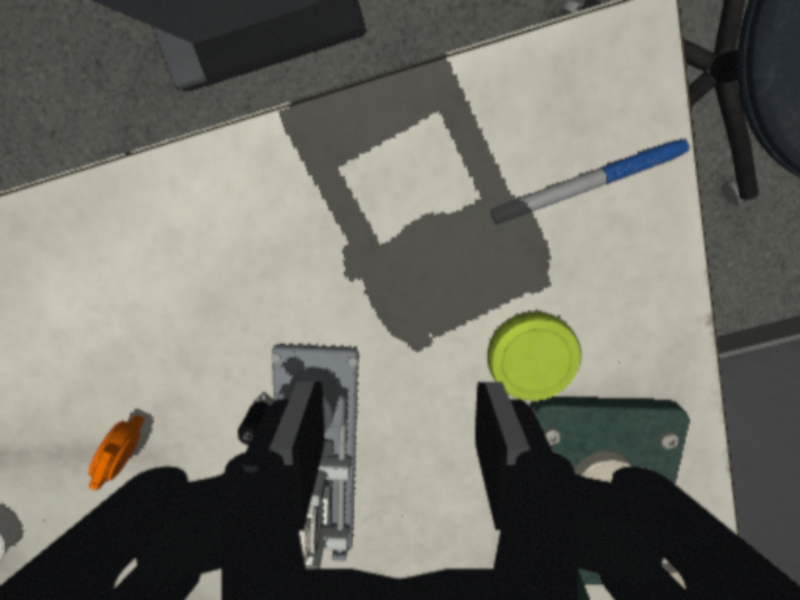

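Wrist view: the knob shows at (258,420), outside the left finger, with the clamp below and the pen and lid off to the right. I'll centre over the knob and look again.

>>> {"api": "play_rows", "payload": {"series": [45,20,-43,-42,0,0,0,45,40,-86,-84,0,0,0,45,80,-86,-84,0,0,0,45,80,-86,-84,0,0,0,45,80,-86,-84,0,0,0,45,80,-86,-84,0,0,0]}}

```text
time: 2.28
tool_pos: [482.9, 63.1, 178.5]
ee_rot: [[0.004, -0.961, 0.276], [-0.0, 0.276, 0.961], [-1.0, -0.004, 0.001]]
contact_force: [0.7, 0.2, -0.7]
finger_gap: 44.9
```

Run:
```python
from h import *
s=ctrl.observe(); print(s['time'],s['tool_pos'],s['ee_rot'].round(3),s['joint_positions'].round(3),s['finger_gap'])
c=shot('wrist'); print(proj(c,[482,64,111]),proj(c,[508,77.7,66])); cv2.imwrite('pics/e.png',cv2.resize(c['img'],(800,600)))
```

```text
2.275 [482.92908315  63.09279164 178.53316425] [[ 0.004 -0.961  0.276]
 [-0.     0.276  0.961]
 [-1.    -0.004  0.001]] [-0.023 -0.228  2.008  0.     1.358 -1.314] 44.88848955268487
[255.76065711 221.9230227 ] [283.34455131 224.75402747]
```

View pics/e.png

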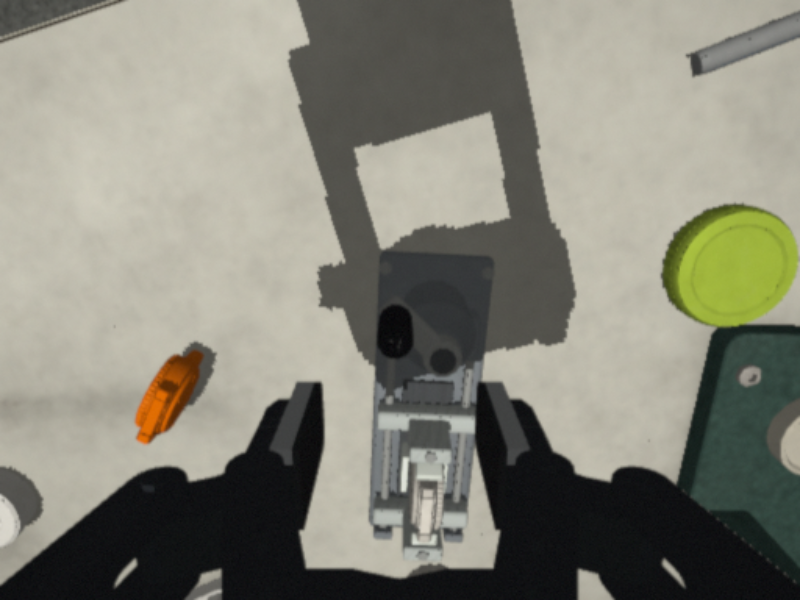

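The knob top is at (397,345) against a predicted (400,347), so the estimate holds. The hub shows at (443,361). Next I'll refine the centre and plan the arc.

Run:
```python
from h import *
c=load('wrist')
print('knob',onz(c,397/1.5625,345/1.5625,111), 'hub',[onz(c,443/1.5625,361/1.5625,z).round(1) for z in (76,80,86)])
A=np.array([508.5,78.]); R=30
R2=np.array([[-.961,.276],[.276,.961]])  # rows: tool y, tool z
for kn in ([482.2,64.2],):
    a0=np.arctan2(kn[1]-A[1],kn[0]-A[0]);print('a0',a0, 'phi0',(a0-(np.pi-.329))%(2*np.pi))
    for call in range(4):
        b=a0+call*np.pi
        for k in range(1,9):
            a=b+k*np.pi/8
            d=R*np.array([np.cos(a)-np.cos(b),np.sin(a)-np.sin(b)]); print(call,k,(R2@d).round(1).tolist())
```

```text
knob [481.04333091  63.24948508 111.        ] hub [array([508.3,  76.9,  76. ]), array([506.4,  77.1,  80. ]), array([503.7,  77.3,  86. ])]
a0 -2.6583692322841843 phi0 0.8122234213056085
0 1 [-9.6, -6.7]
0 2 [-21.0, -9.3]
0 3 [-32.5, -7.2]
0 4 [-42.4, -1.0]
0 5 [-49.1, 8.6]
0 6 [-51.7, 20.1]
0 7 [-49.6, 31.6]
0 8 [-43.4, 41.5]
1 1 [9.6, 6.7]
1 2 [21.0, 9.3]
1 3 [32.5, 7.2]
1 4 [42.4, 1.0]
1 5 [49.1, -8.6]
1 6 [51.7, -20.1]
1 7 [49.6, -31.6]
1 8 [43.4, -41.5]
2 1 [-9.6, -6.7]
2 2 [-21.0, -9.3]
2 3 [-32.5, -7.2]
2 4 [-42.4, -1.0]
2 5 [-49.1, 8.6]
2 6 [-51.7, 20.1]
2 7 [-49.6, 31.6]
2 8 [-43.4, 41.5]
3 1 [9.6, 6.7]
3 2 [21.0, 9.3]
3 3 [32.5, 7.2]
3 4 [42.4, 1.0]
3 5 [49.1, -8.6]
3 6 [51.7, -20.1]
3 7 [49.6, -31.6]
3 8 [43.4, -41.5]
```

>>> {"api": "play_rows", "payload": {"series": [30,22,0,0,0,0,0,30,44,0,0,0,0,0,30,66,0,0,0,0,0,30,66,0,0,0,0,0,14,66,0,0,0,0,0,12,66,0,0,0,0,0,12,66,0,0,0,0,0,12,66,0,0,0,0,0], "grip_force": 30}}

```text
time: 3.32
tool_pos: [482.8, 62.1, 111.7]
ee_rot: [[0.002, -0.961, 0.278], [0.0, 0.278, 0.961], [-1.0, -0.002, 0.001]]
contact_force: [-1.5, 0.5, 5.7]
finger_gap: 13.0
```

>>> {"api": "play_rows", "payload": {"series": [20,0,0,0,0,0,0,20,-4,0,0,0,0,0,20,-4,0,0,0,0,0,10,-4,0,0,0,0,0,10,-4,0,0,0,0,0,10,-4,0,0,0,0,0]}}

```text
time: 4.08
tool_pos: [482.2, 62.2, 114.5]
ee_rot: [[0.0, -0.961, 0.278], [0.0, 0.278, 0.961], [-1.0, -0.0, 0.0]]
contact_force: [0.8, 1.3, 1.0]
finger_gap: 12.8
```

Run:
```python
from h import *
s=ctrl.observe(); print(s['time'],s['tool_pos'],s['contact_force'],s['finger_gap'])
c=shot('wrist'); cv2.imwrite('pics/f.png',cv2.resize(c['img'][150:350,120:400],(560,400)))
```

```text
4.075 [482.19829221  62.16361428 114.50573436] [0.76961375 1.27876668 0.98800839] 12.792353193821702
```

View pics/f.png

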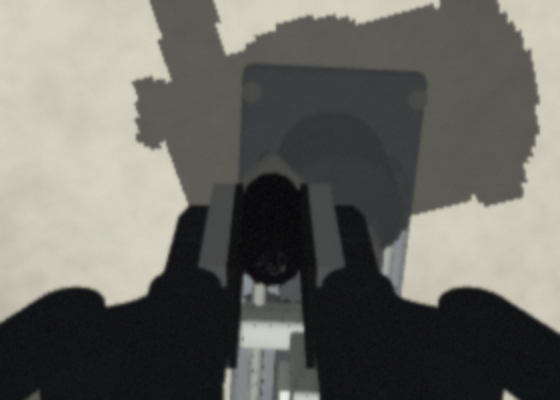

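The picture shows the knob held between the pads at (272,225), so I'll start winding.

>>> {"api": "play_rows", "payload": {"series": [10,0,-9.6,-6.7,0,0,0,10,0,-21,-9.3,0,0,0,10,0,-32.5,-7.2,0,0,0,10,0,-42.4,-1,0,0,0]}}

```text
time: 4.62
tool_pos: [523.4, 49.3, 114.4]
ee_rot: [[-0.0, -0.96, 0.279], [0.0, 0.279, 0.96], [-1.0, 0.0, 0.0]]
contact_force: [-3.5, 2.4, 4.3]
finger_gap: 13.1
```

```bash
cat > k.py <<'E'
from h import *
s=ctrl.observe(); p=s['tool_pos'][:2]; r=p-[508.5,78.]
print(s['time'],s['tool_pos'].round(1),s['contact_force'].round(1),s['finger_gap'],'r',np.hypot(*r),'phi',(np.arctan2(r[1],r[0])-(np.pi-.329))%(2*np.pi))
E
python3 k.py
```

```text
4.625 [523.4  49.3 114.4] [-3.5  2.4  4.3] 13.077852971119816 r 32.37824553764577 phi 2.3783750646805184
```

>>> {"api": "play_rows", "payload": {"series": [10,0,-6.7,9.6,0,0,0,10,0,-9.3,21.1,0,0,0,10,0,-7.2,32.6,0,0,0,10,0,-1,42.5,0,0,0,10,0,8.6,49.2,0,0,0,10,0,20,51.8,0,0,0,10,0,31.5,49.7,0,0,0,10,0,41.4,43.5,0,0,0]}}

```text
time: 5.62
tool_pos: [494.4, 102.4, 114.4]
ee_rot: [[0.002, -0.961, 0.278], [-0.0, 0.278, 0.961], [-1.0, -0.002, 0.0]]
contact_force: [5.2, -5.3, 0.5]
finger_gap: 12.9
```

```bash
python3 k.py
```

```text
5.625 [494.4 102.4 114.4] [ 5.2 -5.3  0.5] 12.91748814907829 r 28.206589398370163 phi 5.564508038709899
```

>>> {"api": "play_rows", "payload": {"series": [10,0,6.7,-9.6,0,0,0,10,0,9.3,-21.1,0,0,0,10,0,7.2,-32.6,0,0,0,10,0,1,-42.5,0,0,0,10,0,-8.6,-49.2,0,0,0,10,0,-20,-51.8,0,0,0,10,0,-31.5,-49.7,0,0,0,10,0,-41.4,-43.5,0,0,0]}}

```text
time: 6.62
tool_pos: [522.8, 48.9, 114.3]
ee_rot: [[-0.003, -0.96, 0.278], [-0.0, 0.278, 0.96], [-1.0, 0.002, -0.001]]
contact_force: [-2.1, 2.7, 6.1]
finger_gap: 13.0
```

```bash
python3 k.py
```

```text
6.625 [522.8  48.9 114.3] [-2.1  2.7  6.1] 13.000184405929797 r 32.43050172311515 phi 2.356335676180357
```

>>> {"api": "play_rows", "payload": {"series": [10,0,-6.7,9.6,0,0,0,10,0,-9.3,21.1,0,0,0,10,0,-7.2,32.6,0,0,0,10,0,-1,42.5,0,0,0]}}

```text
time: 7.12
tool_pos: [535.9, 89.4, 114.4]
ee_rot: [[-0.001, -0.961, 0.278], [-0.002, 0.278, 0.961], [-1.0, 0.0, -0.002]]
contact_force: [-0.8, -2.5, 6.2]
finger_gap: 12.9
```

```bash
python3 k.py
```

```text
7.125 [535.9  89.4 114.4] [-0.8 -2.5  6.2] 12.947814597463374 r 29.693744417517102 phi 3.862811973289655
```

>>> {"api": "play_rows", "payload": {"series": [10,0,9.6,6.7,0,0,0,10,0,21,9.3,0,0,0,10,0,32.5,7.2,0,0,0,10,0,38,4.5,0,0,0,10,0,42.4,1,0,0,0,10,0,42.4,1,0,0,0]}}

```text
time: 7.88
tool_pos: [494.3, 102.2, 114.4]
ee_rot: [[-0.001, -0.96, 0.278], [-0.001, 0.278, 0.96], [-1.0, 0.0, -0.001]]
contact_force: [-0.1, -2.3, 5.5]
finger_gap: 13.1
```

```bash
python3 k.py
```

```text
7.875 [494.3 102.2 114.4] [-0.1 -2.3  5.5] 13.058068592491718 r 28.046067189061205 phi 5.57407146255345
```

>>> {"api": "play_rows", "payload": {"series": [10,0,2,-2.4,0,0,0,10,0,4,-5,0,0,0,10,0,5,-7,0,0,0,10,0,5,-7,0,0,0]}}

```text
time: 8.38
tool_pos: [489.7, 98.8, 114.6]
ee_rot: [[0.006, -0.96, 0.279], [0.005, 0.279, 0.96], [-1.0, -0.004, 0.006]]
contact_force: [9.6, 5.8, -1.8]
finger_gap: 13.3
```

```bash
python3 k.py
```

```text
8.375 [489.7  98.8 114.6] [ 9.6  5.8 -1.8] 13.313967906117192 r 28.053162530985233 phi 5.776240032287459
```

The force rose to 11 N along the tangent at a crank angle of about 12.0, so the stop is reached. I'll release, rise and go above the watch.

>>> {"api": "play_rows", "payload": {"series": [28,0,0,0,0,0,0,35,0,0,0,0,0,0,35,-50,0,0,0,0,0,40,-60,-50,-9,0,0,0,40,-60,-100,-17,0,0,0,40,-60,-118,-20,0,0,0,40,-60,-118,-20,0,0,0,40,-60,-118,-20,0,0,0]}}

```text
time: 9.38
tool_pos: [594.6, 45.7, 173.3]
ee_rot: [[-0.002, -0.961, 0.278], [0.0, 0.278, 0.961], [-1.0, 0.002, -0.0]]
contact_force: [-0.2, -0.1, -0.0]
finger_gap: 40.2
```

Run:
```python
from h import *
s=ctrl.observe(); print(s['time'],s['tool_pos'],s['ee_rot'].round(3),s['joint_positions'].round(3),s['finger_gap'],s['contact_force'])
c=shot('wrist'); print(proj(c,[598,47,66])); cv2.imwrite('pics/g.png',cv2.resize(c['img'],(800,600)))
```

```text
9.375 [594.5749815   45.70836488 173.34401473] [[-0.002 -0.961  0.278]
 [ 0.     0.278  0.961]
 [-1.     0.002 -0.   ]] [-0.048  0.051  1.756  0.     1.337 -1.337] 40.20838300397707 [-0.24401412 -0.08294101 -0.03001904]
[258.0070252  206.07088316]
```

View pics/g.png

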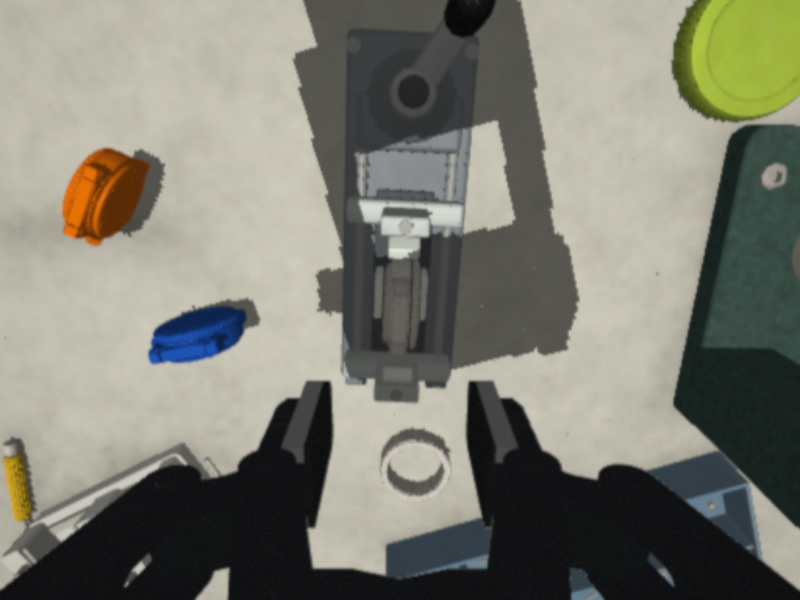

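The clamp is open. The watch is at (402,300), the lip edges near rows 258 and 352, and the knob at (470,10). Next I'll fix the watch position.

Run:
```python
from h import *
c=load('wrist'); f=lambda u,v,z: onz(c,u/1.5625,v/1.5625,z).round(1)
print('lips',f(404,258,60),f(399,352,60))
print('watch lug top',f(402,290,66),'edges z60',f(384,300,58),f(420,300,58))
print('base corners',f(347,30,10),f(478,38,10),'hub',f(413,92,84),'jaw far end',f(397,385,62))
cv2.imwrite('pics/hh.png',cv2.resize(cv2.convertScaleAbs(c['img'][125:260,200:320],alpha=2.2),(711,800),interpolation=cv2.INTER_CUBIC)[:600])
```

```text
lips [571.2  55.1  60. ] [614.   40.5  60. ]
watch lug top [583.5  50.6  66. ] edges z60 [588.   40.8  58. ] [592.6  56.7  58. ]
base corners [467.9  56.9  10. ] [488.6 116.1  10. ] hub [507.5  76.5  84. ] jaw far end [629.2  35.1  62. ]
```

View pics/hh.png

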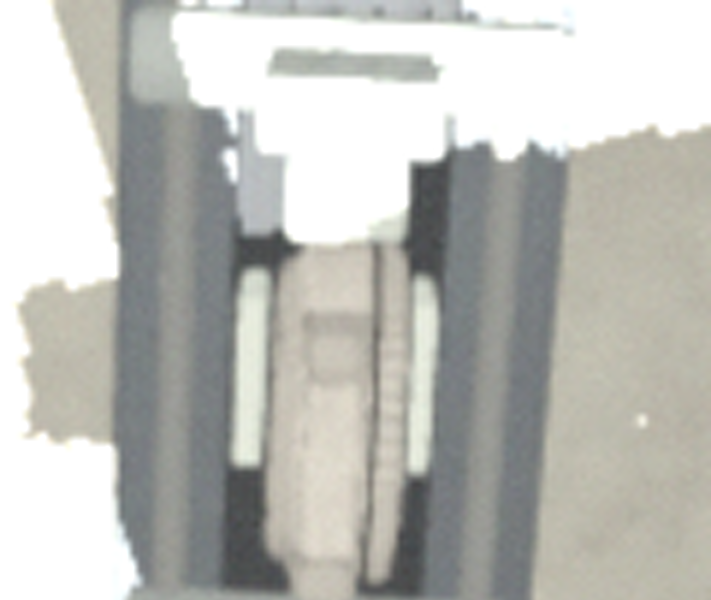

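Run:
```python
from h import *
c=load('wrist')
g=lambda u,v,z:onz(c,200+u/5.92,125+v/5.92,z).round(1)
print('cheek ctr',g(336,368,31),'near ends',g(336,268,31),'far ends',g(330,468,31))
print('watch near/far contour', g(340,240,50),g(330,590,50),'lug front',g(336,325,66),g(336,385,66))
print('mid thickness at z60',g(340,350,60), 'left/right cheek',g(250,368,31),g(423,368,31))
```

```text
cheek ctr [594.6  47.3  31. ] near ends [581.3  51.1  31. ] far ends [608.   42.5  31. ]
watch near/far contour [573.5  53.7  50. ] [617.6  39.7  50. ] lug front [579.4  51.4  66. ] [586.4  49.4  66. ]
mid thickness at z60 [584.2  50.6  60. ] left/right cheek [591.3  36.1  31. ] [597.8  58.5  31. ]
```

>>> {"api": "play_rows", "payload": {"series": [40,40,-1,1.6,0.048,0,0,40,80,-1,1.6,0.048,0,0,40,100,-1,1.6,0.048,0,0,40,109,-1,1.6,0.048,0,0,40,109,-1,1.6,0.048,0,0,40,109,-1,1.6,0.048,0,0]}}

```text
time: 10.18
tool_pos: [598.5, 46.6, 67.1]
ee_rot: [[0.003, -0.946, 0.324], [-0.0, 0.324, 0.946], [-1.0, -0.003, 0.001]]
contact_force: [0.3, -1.2, 0.3]
finger_gap: 39.7
```

Run:
```python
from h import *
s=ctrl.observe(); print(s['time'],s['tool_pos'],s['ee_rot'].round(3),s['finger_gap'],s['contact_force'])
c=shot('wrist'); cv2.imwrite('pics/i.png',cv2.convertScaleAbs(cv2.resize(c['img'][100:350,140:380],(576,600)),alpha=1.8))
```

```text
10.175 [598.47822561  46.55240768  67.10217771] [[ 0.003 -0.946  0.324]
 [-0.     0.324  0.946]
 [-1.    -0.003  0.001]] 39.66464273237529 [ 0.2677984  -1.21092912  0.2966322 ]
```

View pics/i.png

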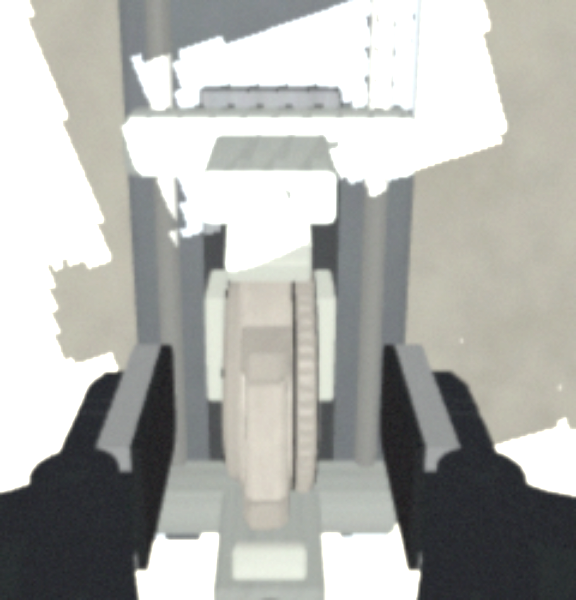

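The watch sits at column 273 between fingers whose middle is at column 277, and it is parallel to them. I'll go 3 mm lower and close.

>>> {"api": "play_rows", "payload": {"series": [38,3,1,0,0,0,0,28,3,1,0,0,0,0,22,3,1,0,0,0,0,18,3,1,0,0,0,0,10,3,1,0,0,0,0,10,3,1,0,0,0,0,10,3,1,0,0,0,0], "grip_force": 45}}

```text
time: 11.1
tool_pos: [596.4, 46.8, 62.4]
ee_rot: [[0.0, -0.946, 0.324], [-0.0, 0.324, 0.946], [-1.0, -0.0, -0.0]]
contact_force: [-0.1, -0.9, 0.9]
finger_gap: 16.5
```

```bash
python3 k.py
```

```text
11.1 [596.4  46.8  62.4] [-0.1 -0.9  0.9] 16.507492213535368 r 93.22555841646603 phi 3.1294758280005124
```

>>> {"api": "play_rows", "payload": {"series": [10,-8,0,0,0,0,0,10,-16,0,0,0,0,0,10,-28,0,0,0,0,0,10,-45,0,0,0,0,0,10,-70,0,0,0,0,0,10,-95,0,0,0,0,0,10,-125,0,0,0,0,0,10,-155,0,0,0,0,0]}}

```text
time: 12.1
tool_pos: [596.3, 46.9, 219.6]
ee_rot: [[0.001, -0.946, 0.324], [-0.0, 0.324, 0.946], [-1.0, -0.001, 0.0]]
contact_force: [-0.4, 0.8, -0.1]
finger_gap: 16.8
```

Run:
```python
from h import *
s=ctrl.observe(); print(s['time'],s['tool_pos'],s['joint_positions'].round(3),s['finger_gap'],s['contact_force'])
c=shot('wrist'); d=shot('side'); cv2.imwrite('pics/j.png',np.hstack([cv2.resize(c['img'],(400,300)),cv2.resize(d['img'][130:280,160:360],(400,300))]))
```

```text
12.1 [596.33772113  46.94181348 219.57327386] [-0.046  0.014  1.715  0.     1.412 -1.287] 16.792821585729143 [-0.40027517  0.76595446 -0.11245518]
```

View pics/j.png

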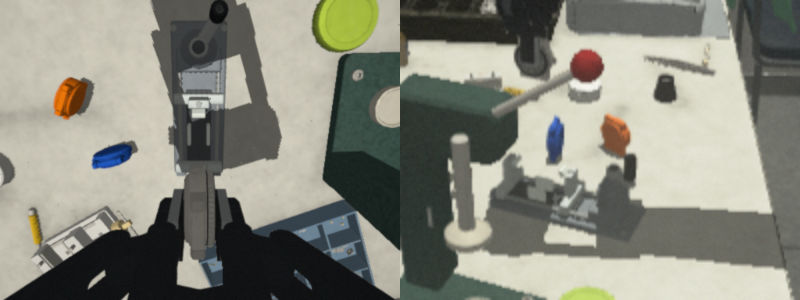

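The watch hangs between the pads and the seat is empty, with the crank unmoved. Next I'll tip it.

>>> {"api": "play_rows", "payload": {"series": [10,0,0,0,0,-0.1,0,10,0,0,0,0,-0.2,0,10,0,0,0,0,-0.3,0,10,0,0,0,0,-0.4,0,10,0,0,0,0,-0.5,0,10,0,0,0,0,-0.6,0,10,0,0,0,0,-0.7,0,10,0,0,0,0,-0.78,0]}}

```text
time: 13.2
tool_pos: [595.7, 46.7, 216.1]
ee_rot: [[0.228, -0.946, 0.231], [0.667, 0.325, 0.671], [-0.709, 0.001, 0.705]]
contact_force: [0.1, -0.2, -1.2]
finger_gap: 16.3
```

>>> {"api": "play_rows", "payload": {"series": [10,0,0,0,0,0,0,10,0,0,0,0,0,0,10,0,0,0,0,0,0,10,0,0,0,0,0,0]}}

```text
time: 13.7
tool_pos: [596.5, 47.2, 217.8]
ee_rot: [[0.228, -0.946, 0.229], [0.665, 0.323, 0.673], [-0.711, -0.001, 0.703]]
contact_force: [0.7, 0.8, -1.0]
finger_gap: 16.4
```

Run:
```python
from h import *
s=ctrl.observe(); print(s['time'],s['tool_pos'],s['ee_rot'].round(3),s['joint_positions'].round(3),s['joint_velocities'].round(3),s['finger_gap'],s['contact_force'])
c=shot('wrist'); d=shot('side'); cv2.imwrite('pics/k.png',np.hstack([cv2.resize(c['img'],(400,300)),cv2.resize(d['img'][130:280,160:360],(400,300))]))
```

```text
13.7 [596.48235686  47.2265132  217.78976832] [[ 0.228 -0.946  0.229]
 [ 0.665  0.323  0.673]
 [-0.711 -0.001  0.703]] [-0.358 -0.024  1.884  0.797  1.386 -1.797] [-0.004  0.001  0.003  0.001  0.002 -0.002] 16.36676339297637 [ 0.67193663  0.76260158 -0.99377724]
```

View pics/k.png

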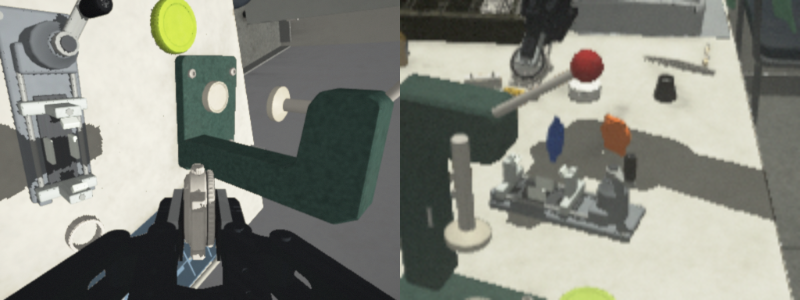

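The watch is held with its dial side (tool +z) tipped about 45° up, at a height of about 203 mm and still. Bystanders are in place and the crank is still open.

```bash
python3 -c "
from workcell import ctrl
print(ctrl.finish_job())"
```

```text
the job is handed in; nothing more can be done
None
```

I wound the crank about 1.8 turns counter-clockwise to its stop, drew the watch up out of the open clamp and tipped it. I handed the job in at about 13.7 s with the watch still in the gripper; no verdict was reported.

**Crank:** the crank angle, worked out from the tool position, was about 12.0 rad. The force rose to about 11 N at the stop. The crank arm was already at about 0.8 rad when I started, not 0.

**Watch at hand-in:**
- The tool tilt puts the dial 45° from straight up.
- The middle is at about 203 mm, reckoned from the tool position.
- The finger gap is 16.4 mm at 45 N grip, against the nominal 17 mm thickness.
- Joint speeds are 0.004 rad/s or less.

**Surroundings:** the last pictures show the seat empty and the crank where I left it. The lime lid, loupe, parts tin and case ring look undisturbed, as do the blue and orange look-alikes. The marker was not in those last views, but the tool never came near it.

**Disagreements:** the position estimates differed by 2–4 mm, within what the grasps allowed. On the first try the fingertips touched the crank arm with about 6 N, so I regripped 4 mm higher. No check failed.

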